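Tap a clicker die onto its mark with the maul and bed it

TASK

Take the maul by its handle and, with the side of its head, tap the blue cutting die from one side and the other, as needed, until it sits centred and square inside the outline drawn on the red leather. Only once it is on its mark, press the maul firmly down on the middle of the die to bed its edge, without striking it, then stand the maul back upright on its round rubber mat and let go. Keep the gripper off the die, and leave the tin, jar and thread spool where they are.

Things in the scene. Friction and masses are not known exactly. Their poses are not given: they have to be found in the camera images.
- die: Clicker die: closed upright band of strip steel, blue with a bright knife edge below, a rounded rectangle 90 mm (its x) by 140 mm (its y) outside, 32 mm high, corner radius 12 mm. About 0.45 kg, loose on the leather; slides with a push of 1 to 5 N, and turns too if pushed off its middle (friction acts about 66 mm out). Origin: centre of the underside, z up. Same shape after a half turn.
- die_top (a point): Middle of the die's top, 32 mm above its underside, where its 30 mm wide cross brace and 16 mm wide long brace meet, flush with the top edge: here the die is pressed. A push of 10 to 20 N straight down beds it; over 40 N is a blow.
- mark (a point): Centre of the silver-pen outline on the red leather, at the leather's top face, 15 mm above the table. The outline, 98 mm (this point's x) by 148 mm (its y) inside, leaves an even 4 mm border round a centred, square die. Cross lines run through the centre and stick out beyond the outline.
- board: White cutting board, 300 mm (x) by 340 mm (y) by 12 mm, fixed to the table, with the red leather (270 by 310 by 3 mm) fixed on it. Origin: centre of the underside, straight below the mark; same axes as the mark.
- maul: Leather worker's maul, 0.45 kg, standing on its head: cream plastic head below, a straight cylinder 56 mm in diameter and 80 mm high; brass collar 33 mm in diameter up to 86 mm; straight brown handle 28 mm in diameter up to 192 mm; small brass nut to 196 mm. Round about its axis. Origin: centre of the head's flat underside; z up the handle.
- maul_foot (a point): Centre of the flat underside of the maul's head (the maul's origin), z up the handle.
- maul_handle (a point): Point on the maul's axis where the handle is best gripped, 160 mm above the head's underside; the handle ends 32 mm higher. Held there with about 60 N it still tilts a little in the grip when its head pushes, least along the line on which the fingers close.
- mat_top (a point): Centre of the top face of the black round rubber mat on which the maul stands at the start and must stand at the end: 90 mm in diameter, its top 5 mm above the table, fixed.
- tin: Bystander: flat round balm tin, 82 mm in diameter, 36 mm high, ochre lid. Origin: centre of the underside.
- jar: Bystander: brown glass jar with black cap, 52 mm in diameter, 75 mm high. Origin: centre of the underside.
- spool: Bystander: spool of waxed thread, 56 mm in diameter, 62 mm high. Origin: centre of the underside.
Not all that is in view belongs to the job. Of the things like the part that bears mat_top, leave any that is orange; of the rest the smaller one is meant.

How it is judged (in metres and radians):
On the way, in this order (a step that is already met when the one before it is completed fails the run):
1. the die lies still, centred and square on the mark (horizontal distance between die and mark below 0.004 m and angle between the x axis of die and the x axis of mark, either way round below 0.06 rad and linear speed of die below 0.01 m/s and angle between die's own z axis and vertical below 0.03 rad), for 0.2 s.
2. the maul's head presses down on the middle of the die with at least 8 N (contact force between maul and die above 8 N and z of maul_foot in the frame of die above 0.028 m and horizontal distance between maul_foot and die below 0.025 m), for 0.1 s.
At the end, for the whole second after the job is handed in: The die lies flat and still on the leather within 4 mm of the centre of the mark and within 0.06 rad (3.4 degrees) of square to it (a half turn is the same), and the maul stands upright, released and still, on its rubber mat within 20 mm of the mat's centre (all of step 1 and z of die in the frame of mark below 0.003 m and horizontal distance between maul_foot and mat_top below 0.02 m and z of maul_foot in the frame of mat_top below 0.004 m and angle between maul's own z axis and vertical below 0.06 rad and linear speed of maul below 0.01 m/s and contact force between the fingers and maul below 0.1 N); the robot touches nothing.
It fails at once if the gripper or arm touches the die (contact force between any of the fingers, the arm and die above 1 N).
It fails at once if the maul bears down on top of the die while the die is off its mark (contact force between maul and die above 4 N and z of maul_foot in the frame of die above 0.028 m and (horizontal distance between die and mark above 0.006 m or angle between the x axis of die and the x axis of mark, either way round above 0.09 rad)).
It fails at once if the maul strikes the die with more than 40 N (contact force between maul and die above 40 N).
It fails at once if the tin, jar or spool is moved by more than 20 mm (distance of any of tin, jar, spool from where it was at the start of the episode above 0.02 m).
It also fails if it takes over 72 s, if anything falls off the work surface, if the arm or the gripper's body presses on something with over 40 N, if the wrist force passes 120 N, or if a joint passes its speed limit or range.

ROBOT

A 7-joint arm with a two-finger parallel gripper is mounted at the origin on the work surface. World frame = base frame: x ahead of the robot, y to its left, z up, the work surface at z = 0. Lengths are in m, angles in degrees, forces in N, time in s.
With the tool pointing down it reaches from about 0.425 to 0.95 m from the base axis. Payload 4.7 kg.
Tool frame: the origin (TCP) lies between the finger pads; the fingertips stand 17 mm ahead of it and the grasp point (between the pads) lies 2 mm behind it; z points along the fingers, y is the line along which they close (so a half turn about z gives the same grasp; the last joint's range is limited). The gripper opens to 85 mm and grips with 20 to 120 N. Pads are 22 mm wide; open, the fingers measure 114 mm over their backs; the gripper's body (76 mm by 85 mm) begins 54 mm behind the grasp point. The pads swing forward as they close: fully open they stand 13 mm farther back than shut.
Start: joints at [-64.853, 26.849, -2.785, 87.806, 1.381, 65.374, -4.715], TCP at [0.304, 0.603, 0.209] pointing down, gripper open.
Joint ranges: [-148.3, 148.3], [-19.14, 114.17], [-79.39, 73.82], [5.75, 140.21], [-59.74, 239.74], [12.07, 113.84], [-152.46, 152.46]. Speed limits (degrees/s): [147.25, 147.25, 180, 180, 180, 180, 180].

INTERFACE

Orientations are given as [roll, pitch, yaw] about the fixed x, y, z axes, in that order (R = Rz(yaw) Ry(pitch) Rx(roll)).
In Python, from plant import r, cams gives the robot as it stands. The module is installed in compiled form; this text tells all that it offers.
- The arm moves only by the shell command python3 -m creep 'ROWS'. ROWS is JSON, a list that holds one entry, the list of rows, each a list of 7 numbers: the turn, a rotation vector about the world's x, y, z in degrees, then the shift along the world's x, y, z in cm, then the closure, from 0 (fully open) to 1 (shut). In form: [[[rx, ry, rz, tx, ty, tz, gripper], ...]]. A call has 1 to 10 rows; each row shifts and turns the commanded pose from where the row before left it; what a row does not reach is not made up. A row lasts 1/8 s, in which the tool goes at most 62.5 mm and 10.7 degrees, less where a joint would pass 70% of its speed; a pose out of reach is approached as far as the arm can. A call is refused whole if a number of a shift passes 6.25 or a number of a turn 10.7, either way. A call with a gripper value outside its range is refused whole. The fingers move at their own pace and stop on an object; the grip force is fixed at half the most. Time passes only in rows, so rows that do not move let the fingers close. It gives the time, the measured TCP pose, the force, the opening and the grip force at its end, in the units of the state.
- r.read_state(): the state, without advancing time (a new reading comes with each control period).
- cams.capture(name): name is "side" or "top"; returns (picture, depth): 384x512x3 uint8, red, green, blue; 384x512 float32, m along the optical axis (not along the pixel's ray), 0 where there is no reading.
- cams.camera_params(name): a dict with "fx", "fy", "cx", "cy" (pixels), "R" (3x3) and "t" (3): a world point X has camera coordinates R X + t. Camera axes: x right, y down, z forward; pixel columns grow to the right and rows downward; lengths in m; the calibration is good to about 2 mm. A picture is of the moment at which its call begins. camera_params takes no time and is no camera call.
- r.job_done(): hands the job in; it is judged then, once.
The state is a dict: "time": time; "q": joint angles; "joint_vel": joint speeds; "effort": joint torques, N m; "tool_pos": TCP position; "tcp_rot": TCP orientation; "contact_force": force on the tool from outside, world axes, zero at the start; "torque": the same for the moment, N m; "gripper_width": opening from 0.0 (shut) to 1.0 (fully open); "grip_force": force on a finger pad.
Only numpy, scipy, OpenCV 4.12 (cv2) and the standard library are available. Lean on these libraries where they do the work, as an engineer would, in place of code of your own. Each camera call takes 0.05 s, during which the arm holds its last target. There are 200 camera calls.

## Working session

There is one attempt and no reset: what is moved stays moved. The work goes in short steps, Python scripts to look and compute and a shell command to move; the robot and the scene stay as the last step left them, time stands still between calls to the robot, and variables do not carry over. Pictures are saved under pics/ and viewed, at most 10 in all, crops included, and the job is handed in when it is done.

```bash
mkdir -p pics; cat > h.py <<'E'
import numpy as np,cv2
from plant import r,cams
def cap(n,f=None):
    p,d=cams.capture(n)
    if f: cv2.imwrite('pics/'+f,p[:,:,::-1])
    return p,d
def ray(n,u,v,z):
    c=cams.camera_params(n);R=np.array(c['R']);t=np.array(c['t'])
    o=-R.T@t; d=R.T@np.array([(u-c['cx'])/c['fx'],(v-c['cy'])/c['fy'],1])
    return o+d*(z-o[2])/d[2]
def cloud(n,d):
    c=cams.camera_params(n);R=np.array(c['R']);t=np.array(c['t'])
    v,u=np.mgrid[:d.shape[0],:d.shape[1]]
    P=np.stack([(u-c['cx'])/c['fx']*d,(v-c['cy'])/c['fy']*d,d],-1)
    return (P-t)@R
def proj(n,X):
    c=cams.camera_params(n);p=np.array(c['R'])@np.array(X)+np.array(c['t'])
    return c['fx']*p[0]/p[2]+c['cx'],c['fy']*p[1]/p[2]+c['cy']
E
python3 - <<'E'
from h import *
for n in('top','side'):
    p,d=cap(n); np.savez('pics/%s0.npz'%n,p=p,d=d)
    c=cams.camera_params(n);print(n,c['fx'],-np.array(c['R']).T@np.array(c['t']),np.round(c['R'],2).tolist())
    cv2.imwrite('pics/%s0.png'%n,cv2.resize(p,None,fx=1.5,fy=1.5)[:,:,::-1])
s=r.read_state();print(s['time'],s['tool_pos'],s['tcp_rot'],s['contact_force'])
E
```

```text
top 432.1525043975186 [ 0.47408374 -0.03570155  1.14688962] [[-0.03, -1.0, 0.0], [-1.0, 0.03, -0.07], [0.07, -0.01, -1.0]]
side 465.61112021457694 [-0.0025188  -1.02203544  0.92772749] [[0.88, -0.48, 0.02], [-0.26, -0.5, -0.82], [0.41, 0.72, -0.57]]
0.1 [0.30412384 0.6019635  0.20845348] [-1.79896985e+02  3.41513341e-03  1.53197253e+02] [-0.58282325 -0.48481084  1.05101315]
```

View pics/top0.png

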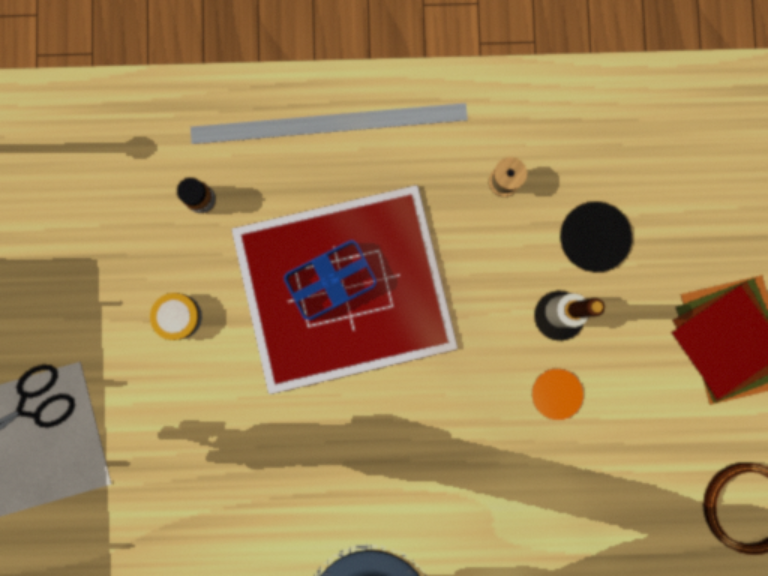

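View pics/side0.png

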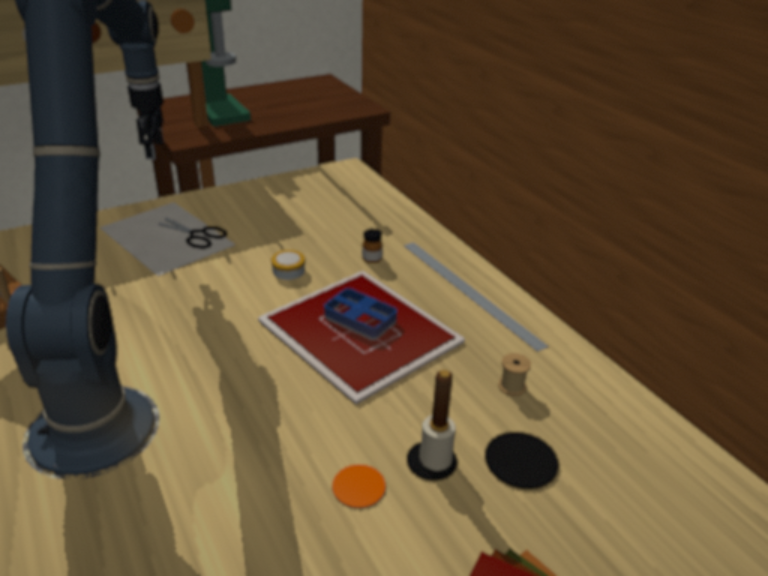

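The top picture (1.5x) shows the candidates for the mat: small black (560,316) with the maul on it (575,308), large black (597,236) and orange (558,394). I choose the small black one. The die is at (330,280), the outline centre at about (345,290), the tin at (174,316), the jar at (195,194) and the spool at (510,175).

```bash
cat >> h.py <<'E'
def rayv(n,uv,z):
    return np.array([ray(n,u,v,z)[:2] for u,v in uv])
def segs(p):
    h=cv2.cvtColor(p,cv2.COLOR_RGB2HSV);H,S,V=h[...,0],h[...,1],h[...,2]
    return ((H>105)&(H<130)&(S>120)&(V>50)),(((H<5)|(H>172))&(S>150)&(V>50))
def die(n,p,d,c=None):
    b,_=segs(p);W=cloud(n,d)
    m=b&(d>0)&(abs(W[...,2]-.047)<.012)&(W[...,0]>.3)&(W[...,0]<.95)
    k,l,s,_=cv2.connectedComponentsWithStats(cv2.dilate(m.astype(np.uint8),np.ones((3,3))))
    i=1+np.argmax(s[1:,4]);m&=l==i
    v,u=np.nonzero(m);X=rayv(n,np.c_[u,v],.047)
    return X,cv2.minAreaRect((X*1000).astype(np.float32)),np.median(W[m][:,2])
E
python3 - <<'E'
from h import *
z=np.load('pics/top0.npz');p,d=z['p'],z['d']
b,rd=segs(p);W=cloud('top',d)
m=(rd|b)&(W[...,0]<.8)
k,l,s,c=cv2.connectedComponentsWithStats(m.astype(np.uint8))
i=1+np.argmax(s[1:,4]);v,u=np.nonzero(l==i)
print('leather',cv2.minAreaRect((rayv('top',np.c_[u,v],.015)*1000).astype(np.float32)))
print(np.median(W[l==i],0))
X,rect,zz=die('top',p,d);print('die',rect,zz,X.mean(0))
for nm,u,v,zz in(('mat',560/1.5,316/1.5,.005),('nut',597/1.5,307/1.5,.196),('tin',174/1.5,316/1.5,.036),('jar',191/1.5,191/1.5,.075),('spool',510/1.5,173/1.5,.062)):
    print(nm,ray('top',u,v,zz),W[int(v),int(u)])
# maul handle/head in side
for nm,u,v,zz in(('nut',445/1.5,372/1.5,.196),('mat',432/1.5,460/1.5,.005)): print('side',nm,ray('side',u,v,zz))
def mk(n,p,d):
    W=cloud(n,d);return W
for n in('top','side'):
    z=np.load('pics/%s0.npz'%n);W=mk(n,z['p'],z['d'])
    q=W[(abs(W[...,0]-.48)<.12)&(abs(W[...,1]+.41)<.12)&(W[...,2]>.1)&(W[...,2]<.19)]
    print(n,len(q),q.mean(0),q.min(0),q.max(0))
z=np.load('pics/top0.npz')
a=cv2.resize(z['p'][110:270,145:320],None,fx=4.5,fy=3.75*1.2,interpolation=cv2.INTER_CUBIC)
cv2.imwrite('pics/crop1.png',a[:600,:,::-1]);
a=cv2.resize(z['p'][140:280,340:440],None,fx=4,fy=4,interpolation=cv2.INTER_CUBIC)
cv2.imwrite('pics/crop2.png',a[:,:,::-1])
E
```

```text
Traceback (most recent call last):
  File "h.py", line 20, in rayv
    return np.array([ray(n,u,v,z)[:2] for u,v in uv])
                     ~~~^^^^^^^^^
  File "h.py", line 8, in ray
    c=cams.camera_params(n);R=np.array(c['R']);t=np.array(c['t'])
ValueError: time passes only in moves, steps and waits
```

```bash
cat > fix.py <<'E'
s=open('h.py').read()
s=s.replace("from plant import r,cams\n","from plant import r,cams\nfrom functools import lru_cache\nimport os,pickle\n@lru_cache(None)\ndef CP(n):\n    return cams.camera_params(n)\n").replace("c=cams.camera_params(n)","c=CP(n)").replace("import os,pickle\n","")
open('h.py','w').write(s)
E
python3 fix.py; cat > a.py <<'E'
from h import *
z=np.load('pics/top0.npz');p,d=z['p'],z['d']
b,rd=segs(p);W=cloud('top',d)
m=(rd|b)&(W[...,0]<.8)
k,l,s,c=cv2.connectedComponentsWithStats(m.astype(np.uint8))
i=1+np.argmax(s[1:,4]);v,u=np.nonzero(l==i)
print('leather',cv2.minAreaRect((rayv('top',np.c_[u,v],.015)*1000).astype(np.float32)))
print(np.median(W[l==i],0))
X,rect,zz=die('top',p,d);print('die',rect,zz,X.mean(0))
for nm,u,v,zz in(('mat',560/1.5,316/1.5,.005),('nut',597/1.5,307/1.5,.196),('tin',174/1.5,316/1.5,.036),('jar',191/1.5,191/1.5,.075),('spool',510/1.5,173/1.5,.062)):
    print(nm,ray('top',u,v,zz),W[int(v),int(u)])
for nm,u,v,zz in(('nut',445/1.5,372/1.5,.196),('mat',432/1.5,460/1.5,.005)): print('side',nm,ray('side',u,v,zz))
for n in('top','side'):
    z=np.load('pics/%s0.npz'%n);W=cloud(n,z['d'])
    q=W[(abs(W[...,0]-.48)<.12)&(abs(W[...,1]+.41)<.12)&(W[...,2]>.1)&(W[...,2]<.19)]
    print(n,len(q),q.mean(0),q.min(0),q.max(0))
z=np.load('pics/top0.npz')
a=cv2.resize(z['p'][120:265,150:310],None,fx=4.1,fy=4.1,interpolation=cv2.INTER_CUBIC)
cv2.imwrite('pics/crop1.png',a[:600,:,::-1]);
a=cv2.resize(z['p'][140:280,340:440],None,fx=4,fy=4,interpolation=cv2.INTER_CUBIC)
cv2.imwrite('pics/crop2.png',a[:,:,::-1])
E
python3 a.py
```

```text
leather ((558.9168090820312, 29.41497802734375), (265.3194274902344, 305.598876953125), 11.79898738861084)
[0.55666459 0.03431099 0.01362808]
die ((570.9539184570312, 50.75188064575195), (89.12023162841797, 136.99063110351562), 25.70954132080078) 0.045223222495888234 [0.56999015 0.05359308]
mat [ 0.49888334 -0.35039282  0.005     ] [ 0.49888754 -0.32855537  0.08153506]
nut [ 0.50639377 -0.35280913  0.196     ] [ 0.50775474 -0.35186646  0.19905221]
tin [0.51707136 0.31901047 0.036     ] [0.51891812 0.32007911 0.03261969]
jar [0.72386916 0.27686029 0.075     ] [0.7238541  0.27658102 0.07878851]
spool [ 0.74291293 -0.26110728  0.062     ] [ 0.7441329  -0.26144243  0.06056166]
side nut [ 0.51399317 -0.3485722   0.196     ]
side mat [ 0.50123012 -0.3542313   0.005     ]
top 139 [ 0.50676834 -0.34056086  0.14755784] [ 0.49366911 -0.34961243  0.10075185] [ 0.52145332 -0.33677636  0.18939697]
side 315 [ 0.50211775 -0.36209711  0.14650046] [ 0.49252082 -0.3695687   0.10027067] [ 0.5209364  -0.34646     0.18971852]
```

View pics/crop1.png

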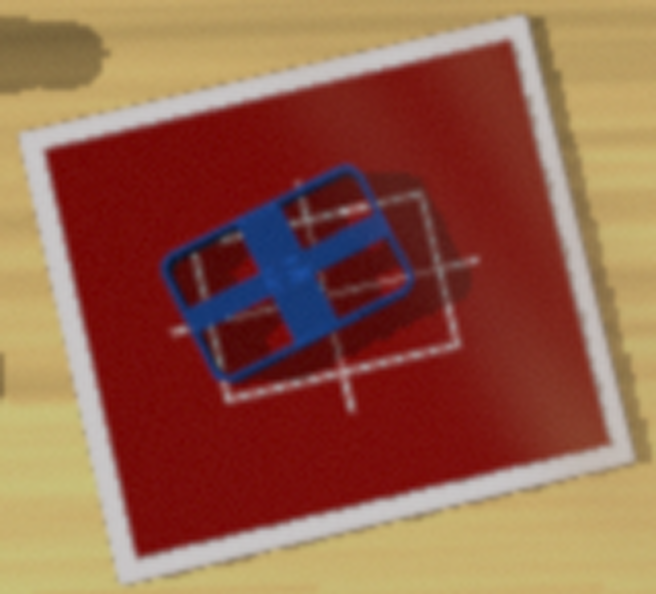

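View pics/crop2.png

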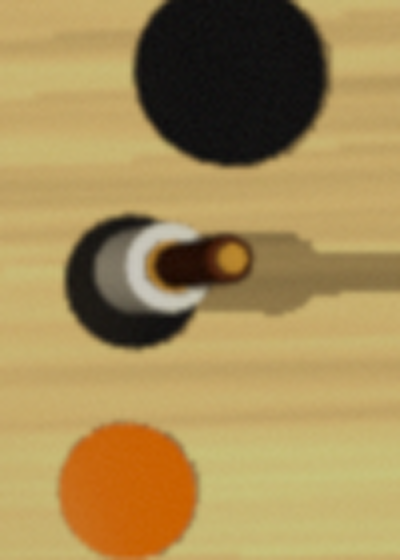

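The crop confirms the choice: the maul stands on the small black mat (crop2 centre 132,281), apart from the large black and orange ones. In crop1 the cross lines meet at about (324,296), and the die lies up-left of that, turned about 14°. I'll fit models to refine both poses.

```bash
cat >> h.py <<'E'
from scipy.optimize import minimize,least_squares
def T(P,x):
    c,s=np.cos(x[2]),np.sin(x[2]);P=np.asarray(P,float)
    return P[:,:2]@np.array([[c,s],[-s,c]])+np.array(x[:2])
def projm(n,P):
    c=CP(n);Q=P@np.array(c['R']).T+np.array(c['t'])
    return np.c_[c['fx']*Q[:,0]/Q[:,2]+c['cx'],c['fy']*Q[:,1]/Q[:,2]+c['cy']]
def rr(a,b,rad,k=8):
    o=[]
    for i,(sx,sy) in enumerate([(1,1),(-1,1),(-1,-1),(1,-1)]):
        for t in np.linspace(i*90,i*90+90,k):
            o.append([sx*(a-rad)+rad*np.cos(np.radians(t)),sy*(b-rad)+rad*np.sin(np.radians(t))])
    return np.array(o)
def z3(P,z): return np.c_[P,np.full(len(P),z)]
K=8
def render(n,x,box):
    u0,v0,u1,v1=box;im=np.zeros(((v1-v0)*K,(u1-u0)*K),np.uint8)
    f=lambda Q:np.round(((Q-[u0,v0]+.5)*K)).astype(np.int32)
    o=T(rr(.045,.070,.012),x)
    h=np.vstack([projm(n,z3(o,.015)),projm(n,z3(o,.047))])
    cv2.fillPoly(im,[cv2.convexHull(f(h))],255)
    for sx in(1,-1):
        for sy in(1,-1):
            a=np.array([[sx*.008,sy*.015],[sx*.042,sy*.015],[sx*.042,sy*.067],[sx*.008,sy*.067]])
            w1=np.zeros_like(im);w2=w1.copy()
            q=T(a,x);cv2.fillPoly(w1,[f(projm(n,z3(q,.047)))],255);cv2.fillPoly(w2,[f(projm(n,z3(q,.015)))],255)
            im[(w1&w2)>0]=0
    return cv2.GaussianBlur(cv2.resize(im,None,fx=1/K,fy=1/K,interpolation=cv2.INTER_AREA),(3,3),.7)/255.
def fitdie(n,p,d,x0=None):
    X,rect,zz=die(n,p,d)
    if x0 is None: x0=[rect[0][0]/1e3,rect[0][1]/1e3,np.radians(rect[2] if rect[1][0]<rect[1][1] else rect[2]-90)]
    u,v=projm(n,np.array([[x0[0],x0[1],.04]]))[0].astype(int)
    box=(u-50,v-50,u+50,v+50)
    sub=p[box[1]:box[3],box[0]:box[2]].astype(float)
    # red leather -> R-B>0 ; blue -> <0 ; soft blueness
    m=np.clip((sub[...,2]-sub[...,0]+10)/60,0,1)
    f=lambda y:np.abs(render(n,np.array(x0)+np.array(y)/[1000,1000,100],box)-m).sum()
    s=minimize(f,[0,0,0],method='Nelder-Mead',options=dict(initial_simplex=[[0,0,0],[3,0,0],[0,3,0],[0,0,5]],xatol=.02,fatol=.02))
    return np.array(x0)+s.x/[1000,1000,100],s.fun
def fitmark(n,p,x0):
    h=p.astype(float);w=np.clip((np.minimum(h[...,1],h[...,2])-35)/80,0,1).astype(np.float32)
    w=cv2.GaussianBlur(w,(3,3),.8)
    t=np.linspace(-1,1,120);a,b=.0495,.0745
    P=np.vstack([np.c_[0*t+s*a,t*b] for s in(1,-1)]+[np.c_[t*a,0*t+s*b] for s in(1,-1)]+[np.c_[t*.068,0*t],np.c_[0*t,t*.095]])
    def f(y):
        q=projm(n,z3(T(P,np.array(x0)+np.array(y)/[1000,1000,100]),.015)).astype(np.float32)
        return -cv2.remap(w,q[:,0].reshape(1,-1),q[:,1].reshape(1,-1),cv2.INTER_LINEAR).sum()
    s=minimize(f,[0,0,0],method='Nelder-Mead',options=dict(initial_simplex=[[0,0,0],[3,0,0],[0,3,0],[0,0,3]],xatol=.02,fatol=.02))
    return np.array(x0)+s.x/[1000,1000,100],s.fun
E
cat > b.py <<'E'
from h import *
for n in('top','side'):
    z=np.load('pics/%s0.npz'%n);p,d=z['p'],z['d']
    x,f=fitdie(n,p,d,[.57,.052,np.radians(25.7)]);mk,g=fitmark(n,p,[.559,.0294,np.radians(11.8)])
    print(n,'die',x[:2],np.degrees(x[2]),f,'mark',mk[:2],np.degrees(mk[2]),g,
      'rel',T([x[:2]-mk[:2]],[0,0,-mk[2]])*1e3,np.degrees(x[2]-mk[2]))
print(ray('top',228.77,191.7,.015))
E
python3 b.py
python3 -m creep '[[[0,0,-10.3,3.2,-4.4,1.1,0],[0,0,-10.3,3.2,-4.4,1.1,0],[0,0,-10.3,3.2,-4.4,1.1,0],[0,0,-10.3,3.2,-4.4,1.1,0],[0,0,-10.2,3.2,-4.4,1.1,0],[0,0,0,3.2,-4.4,1.1,0],[0,0,0,3.2,-4.4,1.1,0],[0,0,0,3.2,-4.4,1.1,0]]]'
```

```text
top die [0.57294593 0.05182869] 25.50164627945102 235.71666666666664 mark [0.55889783 0.02976037] 11.925856991728029 -282.93646240234375 rel [[18.3052094  18.68901299]] 13.575789287722992
side die [0.57703173 0.05744327] 15.825222466706796 511.16274509803924 mark [0.56102066 0.02882205] 11.753560933631496 -135.34658813476562 rel [[21.50557812 24.75961891]] 4.0716615330753
[0.55924077 0.02985413 0.015     ]
time: 1.1
tool_pos: [0.5609, 0.249, 0.2974]
tcp_rot: [-180.0, 0.0, 101.8]
contact_force: [0.2, 0.7, -0.1]
gripper_width: 0.996
grip_force: 0.0
```

```bash
python3 -m creep '[[[0,0,0,-0.54,-6.01,0,0],[0,0,0,-0.54,-6.01,0,0],[0,0,0,-0.54,-6.01,0,0],[0,0,0,-0.54,-6.01,0,0],[0,0,0,-0.54,-6.01,0,0],[0,0,0,-0.54,-6.01,0,0],[0,0,0,-0.54,-6.01,0,0],[0,0,0,-0.54,-6.01,0,0],[0,0,0,-0.54,-6.01,0,0],[0,0,0,-0.54,-6.01,0,0]]]' | head -2
python3 -m creep '[[[0,0,0,0,0,-3.4,0],[0,0,0,0,0,-3.4,0],[0,0,0,0,0,-3.4,0],[0,0,0,0,0,-2.5,0],[0,0,0,0,0,-0.7,0],[0,0,0,0,0,0,0]]]'
cat > c.py <<'E'
from h import *
z=np.load('pics/top0.npz');p,d=z['p'],z['d']
X,rect,zz=die('top',p,d)
x,f=fitdie('top',p,d)
print(x[:2],np.degrees(x[2]),f)
box=(175,140,275,240)
sub=p[140:240,175:275].astype(float)
m=np.clip((sub[...,2]-sub[...,0]+10)/60,0,1)
R=render('top',x,box)
o=np.hstack([np.dstack([m*255]*3),np.dstack([m*255,0*m,R*255]),sub[:,:,::-1]])
cv2.imwrite('pics/fit.png',cv2.resize(o.astype(np.uint8),None,fx=2.6,fy=2.6,interpolation=cv2.INTER_NEAREST))
E
python3 c.py
```

```text
time: 2.35
tool_pos: [0.506, -0.3519, 0.2971]
time: 3.1
tool_pos: [0.5064, -0.3505, 0.1635]
tcp_rot: [-180.0, -0.0, 101.8]
contact_force: [0.7, -1.1, 0.4]
gripper_width: 1.001
grip_force: 0.0
[0.57271092 0.05189887] 25.590861526111233 238.31666666666666
```

View pics/fit.png

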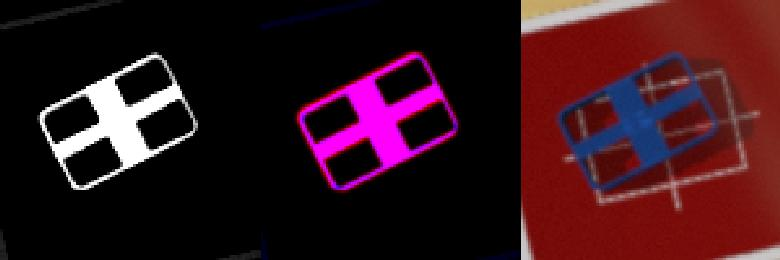

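The overlay shows that only the die's top face reads as blue. I'll fit the top face alone, and close the gripper on the handle.

```bash
sed -i "s/h=np.vstack(\[projm(n,z3(o,.015)),projm(n,z3(o,.047))\])/h=projm(n,z3(o,.047))/; s/im\[(w1&w2)>0\]=0/im[w1>0]=0/; s/sx\*\.042/sx*.0425/g; s/sy\*\.067/sy*.0675/g" h.py
sed -i "s/^    m=np.clip((sub\[...,2\]-sub\[...,0\]+10)\/60,0,1)/    m=np.clip((sub[...,2]-sub[...,0]+30)\/90,0,1)*(sub.max(-1)<170)/" h.py
python3 b.py; sed -i 's/+10)\/60/+30)\/90/' c.py; python3 c.py
python3 -m creep '[[[0,0,0,0,0,0,1],[0,0,0,0,0,0,1],[0,0,0,0,0,0,1],[0,0,0,0,0,0,1],[0,0,0,0,0,0,1],[0,0,0,0,0,0,1],[0,0,0,0,0,0,1],[0,0,0,0,0,0,1]]]'
```

```text
top die [0.57153494 0.05123748] 25.91568856848972 205.5346405228758 mark [0.55889783 0.02976037] 11.925856991728029 -282.93646240234375 rel [[16.80249961 18.40213809]] 13.989831576761693
side die [0.57254755 0.0479709 ] 25.193074063998033 509.5764705882352 mark [0.56102066 0.02882205] 11.753560933631496 -135.34658813476562 rel [[15.18586811 16.39929492]] 13.439513130366537
[0.55924077 0.02985413 0.015     ]
[0.57175392 0.05114963] 25.633512869915833 204.9967320261438
time: 4.1
tool_pos: [0.5071, -0.3508, 0.1643]
tcp_rot: [179.9, 0.1, 101.8]
contact_force: [0.5, 1.0, 5.6]
gripper_width: 0.298
grip_force: 58.9
```

```bash
python3 -m creep '[[[0,0,0,0,0,3,1],[0,0,0,0,0,4.5,1],[0,0,0,0,0,4.5,1],[0,0,0,1.99,5.02,0,1],[0,0,0,1.99,5.02,0,1],[0,0,0,1.99,5.02,0,1],[0,0,0,1.99,5.02,0,1],[0,0,0,1.99,5.02,0,1],[0,0,0,1.99,5.02,0,1],[0,0,0,1.99,5.02,0,1]]]'
python3 -m creep '[[[0,0,0,1.99,5.02,0,1],[0,0,0,0,0,0,1],[0,0,0,0,0,-4,1],[0,0,0,0,0,-4,1],[0,0,0,0,0,-2.2,1],[0,0,0,0,0,0,1]]]'
python3 - <<'E'
from h import *
p,d=cap('side');cv2.imwrite('pics/s1.png',cv2.resize(p[150:310,160:340],None,fx=3.5,fy=3.5)[:,:,::-1])
E
```

```text
time: 5.35
tool_pos: [0.6447, 0.0024, 0.2813]
tcp_rot: [-179.8, -0.0, 101.8]
contact_force: [0.9, -0.8, -4.5]
gripper_width: 0.295
grip_force: 60.1
time: 6.1
tool_pos: [0.6631, 0.0508, 0.1781]
tcp_rot: [-179.6, -0.0, 101.8]
contact_force: [0.1, -0.0, -4.3]
gripper_width: 0.291
grip_force: 60.1
```

View pics/s1.png

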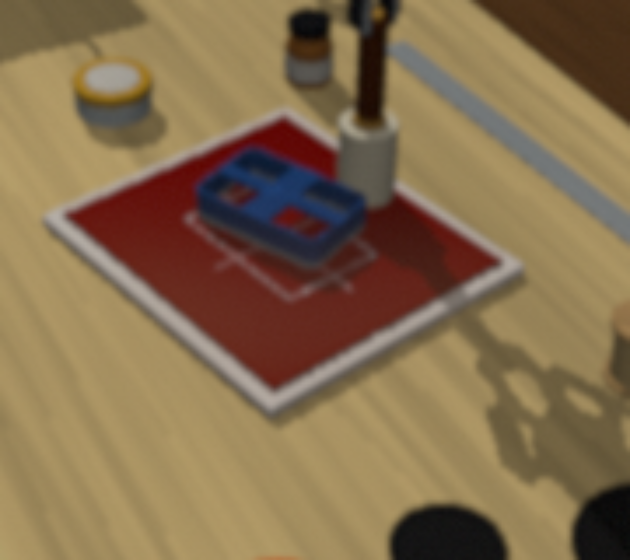

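The maul hangs upright beside the die's far face (crop 365,165), clear of it, with the foot just above the leather. First push: about 25 mm.

```bash
python3 -m creep '[[[0,0,0,-0.3,-0.1,0.1,1],[0,0,0,-0.3,-0.1,0,1],[0,0,0,-0.3,-0.1,0,1],[0,0,0,-0.3,-0.1,0,1],[0,0,0,-0.3,-0.1,0,1],[0,0,0,-0.3,-0.1,0,1],[0,0,0,-0.3,-0.1,0,1],[0,0,0,-0.3,-0.1,0,1]]]'
python3 -m creep '[[[0,0,0,1,0.3,0,1],[0,0,0,3,0.5,0,1],[0,0,0,5,0,2,1],[0,0,0,5,0,0,1],[0,0,0,0,0,0,1]]]' | sed -n 2p
cat > look.py <<'E'
from h import *
import sys
mk=np.array([.5589,.02976,np.radians(11.9)])
p,d=cap('top',sys.argv[1]+'.png')
X,rect,zz=die('top',p,d);n=len(X)
x,f=fitdie('top',p,d)
m2,g=fitmark('top',p,mk)
print('die',x[:2],np.degrees(x[2]),f,n,zz,'rel',T([x[:2]-mk[:2]],[0,0,-mk[2]])*1e3,np.degrees(x[2]-mk[2]))
print('markfit',m2[:2],np.degrees(m2[2]),g)
E
python3 look.py l1
```

```text
time: 7.15
tool_pos: [0.642, 0.0431, 0.1829]
tcp_rot: [179.9, 0.0, 101.8]
contact_force: [2.4, -0.4, -2.6]
gripper_width: 0.294
grip_force: 60.3
tool_pos: [0.7833, 0.0509, 0.1989]
die [0.56187678 0.04947985] 21.29922344067454 1638.446405228758 726 0.0454122842556777 rel [[ 6.97911799 18.68222888]] 9.399223440674541
markfit [0.55893899 0.02958018] 11.79154886615831 -332.62347412109375
```

```bash
sed -i "s/^    X,rect,zz=die(n,p,d)$/    X,rect,zz,mm=die(n,p,d,1)/; s/    return X,cv2.minAreaRect((X\*1000).astype(np.float32)),np.median(W\[m\]\[:,2\])/    o=(X,cv2.minAreaRect((X*1000).astype(np.float32)),np.median(W[m][:,2]))\n    return o+(cv2.dilate((l==i).astype(np.uint8),np.ones((5,5))),) if c else o/; s/\*(sub.max(-1)<170)/*mm[box[1]:box[3],box[0]:box[2]]/" h.py; python3 c.py
python3 -m creep '[[[0,0,0,-4.1,-0.6,-0.6,1],[0,0,0,-4.1,-0.6,-0.6,1],[0,0,0,-4.1,-0.6,-0.5,1],[0,0,0,0,0,0,1]]]' | sed -n 2p
python3 -m creep '[[[0,0,0,-0.31,-0.1,0,1],[0,0,0,-0.31,-0.1,0,1],[0,0,0,-0.31,-0.1,0,1],[0,0,0,-0.31,-0.1,0,1],[0,0,0,-0.31,-0.1,0,1],[0,0,0,-0.31,-0.1,0,1],[0,0,0,-0.31,-0.1,0,1],[0,0,0,0,0,0,1]]]' | head -4
python3 -m creep '[[[0,0,0,1,0.3,0,1],[0,0,0,3,0.5,0,1],[0,0,0,5,0,2,1],[0,0,0,5,0,0,1],[0,0,0,0,0,0,1]]]' | sed -n 2p
python3 look.py l2
```

```text
[0.57151936 0.0509168 ] 25.687635727737398 206.72222222222223
tool_pos: [0.6524, 0.0323, 0.1841]
time: 9.32
tool_pos: [0.6367, 0.026, 0.1856]
tcp_rot: [180.0, -0.0, 101.8]
contact_force: [1.5, 0.2, -4.1]
tool_pos: [0.7797, 0.0344, 0.2028]
die [0.55854293 0.04886486] 18.84702088916207 272.9124183006536 642 0.045500292690596876 rel [[ 3.5901061  18.76791082]] 6.94702088916207
markfit [0.55897526 0.02942079] 12.123791343552734 -275.6059875488281
```

```bash
python3 - <<'E'
from h import *
p,d=cap('side'); t=cv2.imread('pics/l2.png')
a=cv2.resize(p[120:290,200:380],None,fx=2.2,fy=2.2)[:,:,::-1]; b=cv2.resize(t[100:270,150:330],None,fx=2.2,fy=2.2)
cv2.imwrite('pics/v2.png',np.hstack([a,b]))
E
```

```text
(no output)
```

View pics/v2.png

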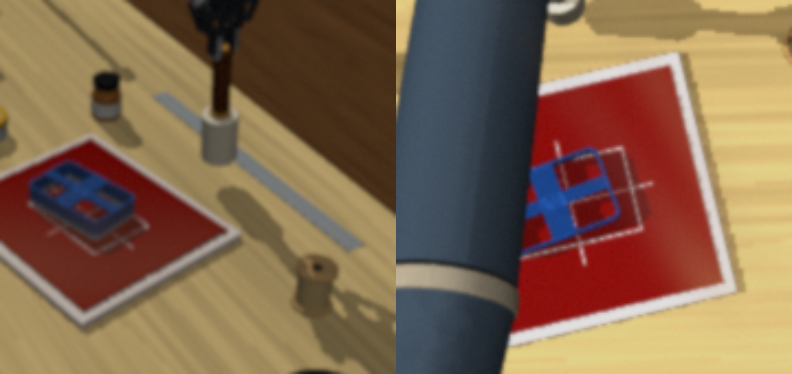

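The arm hides half the die in the top view (right half of the picture), so I'll park the maul off to the right, turning the grip for the y pushes on the way, and look again.

```bash
python3 -m creep '[[[0,0,-10,0,0,3,1],[0,0,-10,0,0,3,1],[0,0,-10,-3.7,-4.2,0,1],[0,0,-10,-3.7,-4.2,0,1],[0,0,-10,-3.7,-4.2,0,1],[0,0,-10,-3.7,-4.2,0,1],[0,0,-10,-3.7,-4.2,0,1],[0,0,-10,-3.7,-4.2,0,1],[0,0,-10,0,0,0,1]]]' | sed -n 2,3p
python3 look.py l3
```

```text
tool_pos: [0.5488, -0.2235, 0.2668]
tcp_rot: [-180.0, 0.0, 10.9]
die [0.55846459 0.04859197] 19.221591109302143 218.74967320261436 796 0.045335193512598695 rel [[ 3.45717604 18.51704028]] 7.321591109302143
markfit [0.55901246 0.02984539] 11.810378733987365 -335.5744323730469
```

```bash
python3 -m creep '[[[0,0,0,-0.1,5.5,0,1],[0,0,0,-0.1,5.5,0,1],[0,0,0,-0.1,5.5,0,1],[0,0,0,-0.1,5.5,0,1],[0,0,0,-0.1,5.5,0,1],[0,0,0,-0.1,5.5,0,1],[0,0,0,-0.1,5.6,0,1],[0,0,0,0,0,-4.2,1],[0,0,0,0,0,-4.2,1],[0,0,0,0,0,0,1]]]' | sed -n 2,3p
```

```text
tool_pos: [0.5449, 0.1689, 0.1793]
tcp_rot: [180.0, 0.4, 12.0]
```

```bash
python3 -m creep '[[[0,0,0,0.12,-0.44,0.2,1],[0,0,0,0.12,-0.44,0,1],[0,0,0,0.12,-0.44,0,1],[0,0,0,0.08,-0.29,0,1],[0,0,0,0.08,-0.29,0,1],[0,0,0,0.08,-0.29,0,1],[0,0,0,0.08,-0.29,0,1],[0,0,0,0.08,-0.29,0,1],[0,0,0,0.08,-0.29,0,1],[0,0,0,0.08,-0.29,0,1]]]' | sed -n 2,4p
python3 -m creep '[[[0,0,0,0.08,-0.29,0,1],[0,0,0,0,0,0,1]]]' | sed -n 2,4p
python3 -m creep '[[[0,0,0,-0.3,1,0,1],[0,0,0,-1,4,1,1],[0,0,0,-1,5,2,1],[0,0,0,-1,5,2,1],[0,0,0,0,5,2,1],[0,0,0,0,5,0,1],[0,0,0,0,0,0,1]]]' | sed -n 2,3p
python3 look.py l4
```

```text
tool_pos: [0.5571, 0.1344, 0.1834]
tcp_rot: [180.0, 0.0, 11.8]
contact_force: [0.2, 2.6, -3.4]
tool_pos: [0.5578, 0.1307, 0.1832]
tcp_rot: [179.9, 0.0, 11.8]
contact_force: [-0.8, 1.4, -4.4]
tool_pos: [0.5224, 0.3885, 0.2521]
tcp_rot: [-180.0, 0.0, 12.4]
die [0.56107698 0.01864178] 13.698208888667752 164.81503267973858 723 0.04524879599403587 rel [[ -0.16242849 -11.32818094]] 1.7982088886677519
markfit [0.55917407 0.0297774 ] 11.845969981887242 -346.446044921875
```

```bash
python3 - <<'E'
from h import *
t=cv2.imread('pics/l4.png')
cv2.imwrite('pics/v4.png',cv2.resize(t[90:270,130:330],None,fx=3,fy=3))
E
```

```text
(no output)
```

View pics/v4.png

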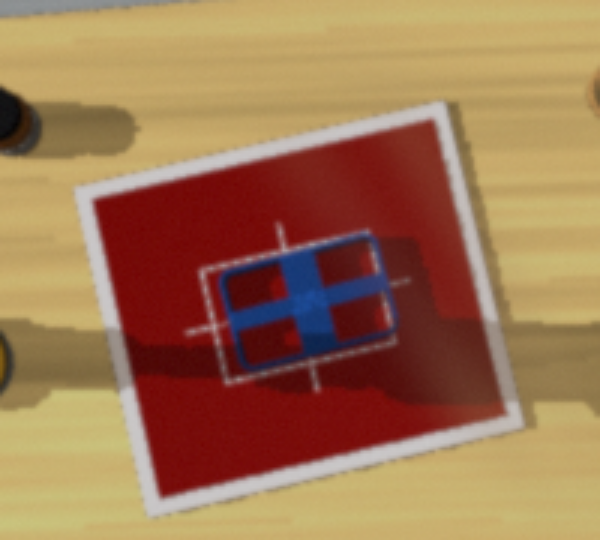

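The picture shows the die square in the outline, x centred, but about 11 mm too far to -y (die centre 308,303; cross at 297,308). The head seems to lean in the grip; I'll go to the -y side and measure the maul's lean there.

```bash
python3 -m creep '[[[0,0,0,0.68,-5.48,0,1],[0,0,0,0.68,-5.48,0,1],[0,0,0,0.68,-5.48,0,1],[0,0,0,0.68,-5.48,0,1],[0,0,0,0.68,-5.48,0,1],[0,0,0,0.68,-5.48,0,1],[0,0,0,0.68,-5.48,0,1],[0,0,0,0.68,-5.48,0,1],[0,0,0,0.68,-5.48,0,1],[0,0,0,0,0,0,1]]]' | sed -n 2,3p
cat > maul.py <<'E'
from h import *
# fit maul axis (point at foot + lean) from depth points of the head, both cameras
import sys
s=r.read_state();tp=np.array(s['tool_pos']);print(tp,s['tcp_rot'])
Q=[]
for n in('top','side'):
    p,d=cap(n,sys.argv[1]+n+'.png');W=cloud(n,d)
    h=cv2.cvtColor(p,cv2.COLOR_RGB2HSV)
    m=(np.hypot(W[...,0]-tp[0],W[...,1]-tp[1])<.05)&(d>0)&(W[...,2]>tp[2]-.152)&(W[...,2]<tp[2]-.087)&(h[...,1]<90)
    m=cv2.erode(m.astype(np.uint8),np.ones((3,3)))>0
    q=W[m];Q.append(q);print(n,len(q),q.mean(0) if len(q) else '')
    m=(np.hypot(W[...,0]-tp[0],W[...,1]-tp[1])<.04)&(d>0)&(W[...,2]>tp[2]-.07)&(W[...,2]<tp[2]-.025)
    q=W[m];print('  handle',len(q),q.mean(0) if len(q) else '')
    if len(q)>15: 
        Q.append(np.c_[q])
def res(a,sel=None):
    o=[]
    for q in Q:
        zf=q[:,2]-(tp[2]-.159)
        rad=np.where(zf>.085,.014,.028)
        o.append(np.hypot(q[:,0]-a[0]-a[2]*zf,q[:,1]-a[1]-a[3]*zf)-rad)
    return np.concatenate(o)
f=least_squares(res,[tp[0],tp[1],0,0],loss='soft_l1',f_scale=.002)
print('foot off TCP mm',(f.x[:2]-tp[:2])*1e3,'lean deg',np.degrees(f.x[2:]),'rms mm',np.sqrt((f.fun**2).mean())*1e3)
E
python3 maul.py m1
```

```text
tool_pos: [0.5836, -0.1205, 0.2541]
tcp_rot: [179.7, 0.1, 11.1]
[ 0.58364786 -0.12054905  0.25409974] [1.79700763e+02 7.67148234e-02 1.10625856e+01]
top 0 
  handle 0 
side 266 [ 0.57129591 -0.14959313  0.13649199]
  handle 140 [ 0.57945267 -0.13390192  0.20654198]
foot off TCP mm [  1.86458414 -11.91295409] lean deg [-0.41139926  4.05406989] rms mm 1.9240987521630855
```

```bash
python3 -m creep '[[[4,0,0,0,0.8,0,1],[0,0,0,0,0,0,1]]]' | sed -n 2,3p; python3 maul.py m2; python3 look.py l5
```

```text
tool_pos: [0.5856, -0.1034, 0.2532]
tcp_rot: [-176.1, -0.8, 11.8]
[ 0.58556087 -0.10338146  0.2532027 ] [-176.12649028   -0.7707396    11.79642701]
top 0 
  handle 0 
side 240 [ 0.57389126 -0.1282773   0.13494866]
  handle 132 [ 0.58054505 -0.11730237  0.20603814]
foot off TCP mm [ 1.83956866 -4.3647143 ] lean deg [-0.55594517 -0.20705038] rms mm 1.8458560426308586
die [0.56061122 0.01851383] 13.916895394802498 202.61111111111111 755 0.045491734416523405 rel [[ -0.64455945 -11.35734499]] 2.0168953948024972
markfit [0.5591684  0.02975214] 11.902613862163644 -444.45538330078125
```

```bash
python3 -m creep '[[[0,0,0,-0.6,-0.15,-3.5,1],[0,0,0,0,0,-3.4,1],[0,0,0,0,0,0,1],[0,0,0,-0.12,0.6,0,1],[0,0,0,-0.12,0.6,0,1],[0,0,0,-0.1,0.49,0,1],[0,0,0,-0.06,0.29,0,1],[0,0,0,-0.06,0.29,0,1],[0,0,0,-0.06,0.29,0,1],[0,0,0,-0.06,0.29,0,1]]]' | sed -n 2,4p
python3 -m creep '[[[0,0,0,-0.06,0.29,0,1],[0,0,0,-0.06,0.29,0,1],[0,0,0,-0.04,0.2,0,1],[0,0,0,-0.04,0.2,0,1],[0,0,0,-0.02,0.1,0,1],[0,0,0,0,0,0,1]]]' | sed -n 2,4p
python3 -m creep '[[[0,0,0,0.1,-0.5,0,1],[0,0,0,0.2,-1.5,0,1],[0,0,0,0.2,-2,0.5,1],[0,0,0,0.6,-4,5,1],[0,0,0,0,-5,2,1],[0,0,0,0,0,0,1]]]' | sed -n 2,4p
python3 look.py l6; python3 maul.py m3
```

```text
tool_pos: [0.5742, -0.0764, 0.1844]
tcp_rot: [-176.1, -0.8, 11.8]
contact_force: [-0.2, -0.3, -4.2]
tool_pos: [0.5722, -0.0659, 0.1846]
tcp_rot: [-176.1, -0.8, 11.8]
contact_force: [0.5, -3.3, -2.4]
tool_pos: [0.5818, -0.2036, 0.2612]
tcp_rot: [-176.5, -1.0, 11.2]
contact_force: [-0.3, -0.3, -4.6]
die [0.55932034 0.02619487] 13.170499798474749 202.3529411764706 754 0.045342854578214416 rel [[-0.3238432  -3.57519005]] 1.270499798474748
markfit [0.55902312 0.03004691] 11.81392636780671 -473.0059814453125
[ 0.58160613 -0.19950926  0.25937783] [-176.19730081   -0.85375651   11.36796273]
top 20 [ 0.56815454 -0.1800082   0.14133546]
  handle 25 [ 0.56908774 -0.19589369  0.21375282]
side 246 [ 0.57130496 -0.22014527  0.140098  ]
  handle 144 [ 0.57756911 -0.20998291  0.21163087]
foot off TCP mm [ 5.26600858 -1.81464692] lean deg [-1.93884943  0.31603792] rms mm 1.7071318513382343
```

```bash
python3 -m creep '[[[0,0,0,-0.2,4,-0.5,1],[0,0,0,-0.2,4,-1,1],[0,0,0,-0.2,3.4,-3,1],[0,0,0,0,0,-3,1],[0,0,0,0,0,0,1],[0,0,0,0,0,0,1]]]' | sed -n 2,4p
```

```text
tool_pos: [0.5775, -0.0811, 0.1839]
tcp_rot: [-176.1, -0.9, 11.7]
contact_force: [0.8, -0.3, -3.6]
```

```bash
python3 -m creep '[[[0,0,0,-0.12,0.35,0,1],[0,0,0,-0.12,0.35,0,1],[0,0,0,-0.08,0.35,0,1],[0,0,0,-0.06,0.3,0,1],[0,0,0,-0.04,0.2,0,1],[0,0,0,-0.04,0.2,0,1],[0,0,0,-0.02,0.1,0,1],[0,0,0,0,0.05,0,1],[0,0,0,0,0,0,1]]]' | sed -n 2,4p
python3 -m creep '[[[0,0,0,0.1,-0.5,0,1],[0,0,0,0.2,-1.5,0,1],[0,0,0,0.2,-2,0.5,1],[0,0,0,0.6,-4,5,1],[0,0,0,0,-5,2,1],[0,0,0,0,0,0,1]]]' | sed -n 2,4p
python3 look.py l7;python3 look.py l7b; python3 maul.py m4
```

```text
tool_pos: [0.5721, -0.0618, 0.1831]
tcp_rot: [-176.1, -0.8, 11.8]
contact_force: [0.6, -3.3, -2.9]
tool_pos: [0.5818, -0.1994, 0.2598]
tcp_rot: [-176.5, -1.0, 11.2]
contact_force: [-1.6, -0.6, -4.5]
die [0.55876929 0.03003888] 12.693053290221076 207.7372549019608 742 0.0453959607730594 rel [[-0.07039166  0.2998439 ]] 0.793053290221076
markfit [0.55908352 0.02966478] 11.902455641986144 -464.1880187988281
die [0.55860975 0.03033852] 12.999470441824094 207.9732026143791 749 0.04531539944548113 rel [[-0.16472107  0.62593991]] 1.0994704418240933
markfit [0.55908037 0.02969417] 11.891446140944351 -464.5354919433594
[ 0.58209049 -0.1924551   0.25679939] [-176.05564034   -0.81325672   11.55857662]
top 16 [ 0.57364431 -0.17065816  0.13691544]
  handle 22 [ 0.57084646 -0.1890888   0.21065447]
side 245 [ 0.57462586 -0.21472939  0.13803751]
  handle 140 [ 0.57915409 -0.20395278  0.20879478]
foot off TCP mm [ 7.4138955  -1.80677439] lean deg [-2.56219855 -0.08579387] rms mm 1.597205084592686
```

The die is on its mark (about 0.5 mm, 1°). I'll straighten the maul's remaining lean and go above the die's centre.

```bash
python3 -m creep '[[[0,1.8,0,-0.4,4.6,0,1],[0,0,0,-0.5,4.6,0,1],[0,0,0,-0.5,4.6,0,1],[0,0,0,-0.5,4.6,0,1],[0,0,0,-0.5,4.3,0,1],[0,0,0,0,0,-1.5,1],[0,0,0,0,0,-1.5,1],[0,0,0,0,0,0,1]]]' | sed -n 1,4p; python3 maul.py m5
```

```text
time: 23.38
tool_pos: [0.5576, 0.0355, 0.2249]
tcp_rot: [-175.7, 1.2, 11.7]
contact_force: [-0.4, 0.2, -4.2]
[0.55758033 0.0354557  0.22494521] [-175.74300907    1.16293805   11.6618603 ]
top 0 
  handle 0 
side 211 [0.54516794 0.00935262 0.10567822]
  handle 114 [0.55358042 0.02028295 0.17678984]
foot off TCP mm [-0.62631558 -4.8977196 ] lean deg [ 0.50648127 -0.10596717] rms mm 2.314725427171849
```

```bash
python3 -m creep '[[[0,0,0,0,0,-0.5,1],[0,0,0,0,0,-0.4,1],[0,0,0,0,0,-0.3,1],[0,0,0,0,0,-0.2,1],[0,0,0,0,0,-0.1,1],[0,0,0,0,0,0,1]]]' | sed -n 2,4p
python3 -m creep '[[[0,0,0,0,0,-0.1,1],[0,0,0,0,0,0,1]]]' | sed -n 2,4p
```

```text
tool_pos: [0.5589, 0.0366, 0.2116]
tcp_rot: [-175.7, 0.9, 11.8]
contact_force: [-0.9, 0.5, -4.8]
tool_pos: [0.5589, 0.0366, 0.2106]
tcp_rot: [-175.7, 0.9, 11.8]
contact_force: [0.9, 0.2, -3.8]
```

```bash
for k in 1; do python3 -m creep '[[[0,0,0,0,0,-0.1,1],[0,0,0,0,0,-0.1,1],[0,0,0,0,0,0,1]]]' | sed -n 2,4p; done
python3 -m creep '[[[0,0,0,0,0,-0.1,1],[0,0,0,0,0,0,1]]]' | sed -n 2,4p
```

```text
tool_pos: [0.5588, 0.0366, 0.2085]
tcp_rot: [-175.7, 1.0, 11.8]
contact_force: [0.7, -0.3, -4.3]
tool_pos: [0.5589, 0.0366, 0.2076]
tcp_rot: [-175.7, 1.0, 11.8]
contact_force: [0.2, 0.4, -3.9]
```

```bash
python3 -m creep '[[[0,0,0,0,0,-0.1,1],[0,0,0,0,0,0,1]]]' | sed -n 2,4p
python3 -m creep '[[[0,0,0,0,0,-0.05,1],[0,0,0,0,0,0,1]]]' | sed -n 4p
```

```text
tool_pos: [0.5589, 0.0366, 0.2065]
tcp_rot: [-175.7, 1.0, 11.8]
contact_force: [-0.4, -0.5, -4.1]
contact_force: [0.4, 0.4, -3.9]
```

```bash
python3 -m creep '[[[0,0,0,0,0,-0.05,1],[0,0,0,0,0,0,1]]]' | sed -n 2,4p
```

```text
tool_pos: [0.5589, 0.0366, 0.2056]
tcp_rot: [-175.7, 0.9, 11.8]
contact_force: [0.5, 0.2, -4.5]
```

```bash
python3 -m creep '[[[0,0,0,0,0,-0.05,1],[0,0,0,0,0,0,1]]]' | sed -n 4p
python3 -m creep '[[[0,0,0,0,0,-0.05,1],[0,0,0,0,0,0,1]]]' | sed -n 2,4p
```

```text
contact_force: [-0.9, -0.2, -2.8]
tool_pos: [0.5593, 0.0366, 0.2053]
tcp_rot: [-175.7, 0.9, 11.8]
contact_force: [-1.2, -0.5, 2.0]
```

```bash
python3 -m creep '[[[0,0,0,0,0,-0.04,1],[0,0,0,0,0,-0.03,1],[0,0,0,0,0,0,1]]]' | sed -n 2,4p
```

```text
tool_pos: [0.5598, 0.0366, 0.2053]
tcp_rot: [-175.7, 0.8, 11.8]
contact_force: [-2.3, 0.2, 7.7]
```

```bash
python3 -m creep '[[[0,0,0,0,0,-0.03,1],[0,0,0,0,0,0,1],[0,0,0,0,0,0,1],[0,0,0,0,0,0,1]]]' | sed -n 1,4p
python3 -m creep '[[[0,0,0,0,0,0.1,1],[0,0,0,0,0,0.3,1],[0,0,0,0,0,2,1],[0,0,0,0,0,4,1],[0,0,0,0,-5,0,1],[0,0,0,0,-5,0,1],[0,0,0,0,-5,0,1],[0,0,0,0,-5,0,1],[0,0,0,0,0,0,1]]]' | sed -n 1,4p
python3 look.py l8;python3 look.py l8b; python3 maul.py m6
```

```text
time: 27.22
tool_pos: [0.56, 0.0366, 0.2053]
tcp_rot: [-175.7, 0.8, 11.8]
contact_force: [-1.4, -0.2, 7.9]
time: 28.35
tool_pos: [0.5573, -0.17, 0.2689]
tcp_rot: [-176.0, 1.0, 11.2]
contact_force: [-0.7, 0.4, -5.1]
die [0.55878981 0.03048148] 12.686503688302189 204.41830065359477 752 0.045379049658259514 rel [[0.0409509 0.7286955]] 0.7865036883021884
markfit [0.55909926 0.02968732] 11.88223510571411 -461.94281005859375
die [0.55853906 0.03046692] 12.767215322069314 207.98104575163399 752 0.045118054296554015 rel [[-0.20741458  0.76615865]] 0.867215322069313
markfit [0.55910159 0.02967736] 11.906606537657916 -464.6330261230469
[ 0.55876441 -0.16387008  0.26804997] [-175.69628511    0.92392163   11.66503173]
top 9 [ 0.54541325 -0.14228053  0.15167392]
  handle 11 [ 0.54894504 -0.15633398  0.22091573]
side 262 [ 0.5476303  -0.18617726  0.14975753]
  handle 140 [ 0.55499717 -0.17589823  0.22109867]
foot off TCP mm [ 3.04766027 -1.86275047] lean deg [-0.62636614 -0.57472448] rms mm 1.7572820201905268
```

```bash
python3 -m creep '[[[0,0,0,-1.52,-4.57,0,1],[0,0,0,-1.52,-4.57,0,1],[0,0,0,-1.52,-4.57,0,1],[0,0,0,-1.52,-4.57,0,1],[0,0,0,0,0,-4,1],[0,0,0,0,0,-4,1],[0,0,0,0,0,-1,1],[0,0,0,0,0,0,1]]]' | sed -n 1,4p; python3 maul.py m7
```

```text
time: 29.55
tool_pos: [0.4988, -0.3455, 0.1779]
tcp_rot: [-175.7, 1.0, 11.9]
contact_force: [0.1, -0.0, -3.4]
[ 0.49884109 -0.34547528  0.17787581] [-175.72218691    0.95866713   11.87734187]
top 61 [ 0.4963879  -0.32251373  0.06175789]
  handle 47 [ 0.49882083 -0.33692082  0.12564615]
side 295 [ 0.48580271 -0.36946592  0.05880926]
  handle 153 [ 0.49370999 -0.35938567  0.13133138]
foot off TCP mm [ 1.06943405 -3.74111343] lean deg [-0.10621427 -0.32716564] rms mm 1.5706144168271843
```

```bash
python3 -m creep '[[[0,0,0,0,0,-0.6,1],[0,0,0,0,0,-0.4,1],[0,0,0,0,0,-0.2,1],[0,0,0,0,0,0,1]]]' | sed -n 2,4p
python3 -m creep '[[[0,0,0,0,0,-0.1,1],[0,0,0,0,0,0,1]]]' | sed -n 2,4p
```

```text
tool_pos: [0.498, -0.3462, 0.1654]
tcp_rot: [-175.7, 1.0, 11.8]
contact_force: [0.1, 1.1, -4.0]
tool_pos: [0.4981, -0.3463, 0.1647]
tcp_rot: [-175.7, 0.9, 11.8]
contact_force: [-0.7, 0.3, -4.5]
```

```bash
python3 -m creep '[[[0,0,0,0,0,-0.05,1],[0,0,0,0,0,0,1]]]' | sed -n 2,4p
```

```text
tool_pos: [0.4981, -0.3462, 0.1641]
tcp_rot: [-175.7, 0.9, 11.8]
contact_force: [0.2, 0.2, -4.7]
```

```bash
python3 -m creep '[[[0,0,0,0,0,-0.06,1],[0,0,0,0,0,0,1]]]' | sed -n 2,4p
python3 -m creep '[[[0,0,0,0,0,-0.05,1],[0,0,0,0,0,0,1]]]' | sed -n 2,4p
```

```text
tool_pos: [0.4981, -0.3462, 0.1635]
tcp_rot: [-175.7, 0.9, 11.8]
contact_force: [-0.8, -0.2, -3.6]
tool_pos: [0.4981, -0.3463, 0.1634]
tcp_rot: [-175.7, 0.9, 11.8]
contact_force: [-0.6, 0.7, -1.8]
```

```bash
python3 -m creep '[[[0,0,0,0,0,-0.03,1],[0,0,0,0,0,0,0.66],[0,0,0,0,0,0,0.6],[0,0,0,0,0,0,0.5],[0,0,0,0,0,0,0.3],[0,0,0,0,0,0,0],[0,0,0,0,0,0,0],[0,0,0,0,0,0,0],[0,0,0,0,0,0,0]]]'
python3 -m creep '[[[0,0,0,0,0,2,0],[0,0,0,0,0,4,0],[0,0,0,0,0,5,0],[0,0,0,0,0,5,0],[0,0,0,0,0,0,0]]]' | sed -n 1,4p
python3 -m creep '[[[0,0,0,0,-5,0,0],[0,0,0,0,-5,0,0],[0,0,0,0,-5,0,0],[0,0,0,0,-3,0,0],[0,0,0,0,0,0,0],[0,0,0,0,0,0,0]]]' | sed -n 1,4p
python3 look.py l9; python3 - <<'E'
from h import *
t,d=cap('top');s,e=cap('side')
cv2.imwrite('pics/v9.png',np.hstack([cv2.resize(t[90:290,110:430],None,fx=1.2,fy=1.2),cv2.resize(s[150:350,160:340],None,fx=1.2,fy=1.2)])[:,:,::-1])
E
```

```text
time: 32.28
tool_pos: [0.4981, -0.3462, 0.1627]
tcp_rot: [-175.7, 0.9, 11.8]
contact_force: [0.2, 0.1, -1.2]
gripper_width: 1.0
grip_force: 0.0
time: 32.9
tool_pos: [0.4991, -0.3487, 0.3285]
tcp_rot: [-176.1, 0.5, 11.7]
contact_force: [0.0, -0.0, -0.6]
time: 33.65
tool_pos: [0.4984, -0.5254, 0.3226]
tcp_rot: [-175.7, 0.9, 11.8]
contact_force: [0.5, 0.4, -0.3]
die [0.55847223 0.03032014] 12.68277424390757 187.73202614379085 753 0.04531673991203133 rel [[-0.30307088  0.63631363]] 0.7827742439075684
markfit [0.55916776 0.02976366] 11.9245955091608 -362.1451416015625
```

View pics/v9.png

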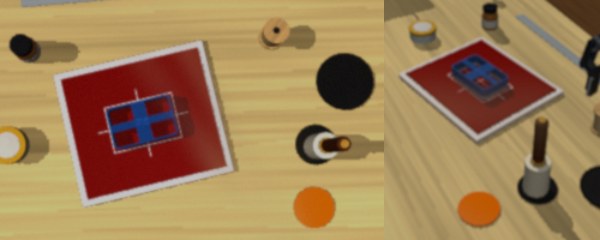

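The maul stands upright and centred on the small black mat (315,145). The die sits inside the outline (143,122), and the tin, jar and spool look undisturbed. Handing in.

```bash
python3 -c "
from plant import r
print(r.job_done())"
```

```text
the job is handed in; nothing more can be done
None
```

I handed the job in at about 34 s, with no verdict returned: the die measures about 0.7 mm and 0.8° off its mark, I pressed it with about 12 N, and the maul stands released on its small black mat.

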